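# Clear the run-out lane and draw out the monopod

## Task

First slide the open aluminium tin sideways out of the monopod's run-out lane and into the blue-ringed white spot, keeping it on the tray the whole way without lifting it, and let go of it there. Then squeeze in the orange button on the side of the monopod's pull head, and with it pressed draw the head straight out past the first stop to the second stop (fully out). Finish while still gripping the head and holding it fully extended against its return spring; leave the tin's lid, the filters and the lens caps where they are.

Things in the scene. Friction and masses are not known exactly. Their poses are not given: they have to be found in the camera images.
- insert: Fixed grey tray insert (position, yaw vary), with a monopod in clamps. Flat top 6 mm above its origin. Own axes: +y = the way the monopod extends, z up; monopod axis at x = 0, 40 mm above the origin. Fixed outer tube (clamps 44 mm wide, top 60 mm above the origin) at y -257 to -46 mm; tray x within 135 mm for y 0 to 150 mm, within 60 mm for y -260 to 0. A thin white ring marks the tin's start.
- drawer: Open drawer around everything, fixed; origin on the work surface at world (0.57, 0). Walls 58 mm high at world x = 0.336 to 0.350 (front) and y = -0.5 and 0.5; inner floor 4 mm above the work surface. A cabinet 140 mm high begins at x = 0.79.
- head (a point): Black pull head, 30 mm wide (insert x), 38 long (y), 30 high; this is its centre, axes as the insert's. Starts at insert (0, -20, 40) mm, 19 mm clear above the tray top; slides only along insert +y, on a 20 mm tube. Carries the orange button on its +x side: 35 mm across both, 31 with the button in. Pinched from above with fingers closing along insert x, the +x finger presses the button.
- button_face (a point): Centre of the outer face of the orange button (22 mm by 22 mm, standing 5 mm out of the head's +x side, at the head's mid length and mid height).
- button (a joint): Button travel in m: 0 = out, 0.004 = fully in. Sprung, about 2.4 N to start and 5 N fully in; springs out when let go. Pushed toward insert -x. Beyond about 0.003 it frees the latch.
- tube (a joint): How far head and tube are drawn out, m: 0 = in (start), about 0.055 = first stop, 0.110 = second stop (hard end). Unless the button is pressed a latch blocks it at 0 and at the first stop; with it kept pressed it runs past. A return spring pulls back with 2 N (in) to 4.2 N (out), friction 0.5 N; let go, it runs back to about 0.07 (or 0.017). At the second stop an orange band on the tube shows.
- tin: Loose open aluminium tin, upright, 52 mm outside diameter, 38 mm high, walls 3 mm, 50 to 100 g, origin at the centre of its underside, standing on the tray top. It starts in the lane near insert (0, 90 mm), where it is in the way of the head.
- mark: Destination: flat white spot with a blue rim, 80 mm across outside, 72 mm inside the rim, painted on the tray top, origin at its centre on the tray top. It lies about 90 mm to one side of the lane (insert +x or -x, varies), level with the tin.
- lid: The tin's loose screw lid, a disc 54 mm across and 12 mm high lying on the tray on the side of the lane opposite to the mark, about 90 mm from it; origin at the centre of its underside. Leave alone.
- filter0: Loose round lens filter, 52 mm across, 10 mm thick, in a well of the grey liner at the left of the drawer. Leave alone.
- filter1: Loose round lens filter, 52 mm across, 10 mm thick, in a well of the grey liner at the left of the drawer. Leave alone.
- filter2: Loose round lens filter, 52 mm across, 10 mm thick, in a well of the grey liner at the left of the drawer. Leave alone.
- filter3: Loose round lens filter, 52 mm across, 10 mm thick, in a well of the grey liner at the left of the drawer. Leave alone.
- cap0: Loose black lens cap, 54 mm across, 11 mm thick, in a well of the grey liner. Leave alone.
- cap1: Loose black lens cap, 54 mm across, 11 mm thick, in a well of the grey liner. Leave alone.
There are look-alikes about, which are no part of the job. Several things have the shape of the tin; the one meant has the colours described above.

How it is judged:
On the way, in this order (a step that is already met when the one before it is completed fails the run):
1. the tin stands released on the blue-ringed spot (horizontal distance between tin and mark below 0.012 m and height (world z) of tin below 0.014 m and angle between tin's own z axis and vertical below 0.1 rad and linear speed of tin below 0.02 m/s and contact force between the fingers and tin below 0.3 N), for 0.2 s.
2. the fingers grip the head and press its button in while the monopod is still fully in (value of joint button above 0.003 m and value of joint tube below 0.012 m and contact force between the fingers and tube above 2 N), for 0.05 s.
3. the head is drawn to the second stop in the grip (value of joint tube above 0.102 m and contact force between the fingers and tube above 2 N), for 0.2 s.
At the end, for the whole second after the job is handed in: The fingers still grip the head (over 2 N) and hold the monopod drawn out to the second stop (joint over 0.102 of 0.110 m); the tin stands upright and untouched on the tray, its centre within 12 mm of the blue-ringed spot's centre (all of step 1 and all of step 3 and contact force between tin and tube below 0.1 N); the arm keeps its last pose, push and grip.
It fails at once if the tin is lifted (over 8 mm) off the tray (height (world z) of tin above 0.018 m).
It fails at once if the tin is tipped over 0.35 rad (angle between tin's own z axis and vertical above 0.35 rad).
It fails at once if the lid, a filter or a lens cap is shifted over 20 mm (distance of any of filter0, filter1, filter2, filter3, cap0, cap1, lid from where it was at the start of the episode above 0.02 m).
It also fails if it takes over 40 s, if anything falls off the work surface, if the arm or the gripper's body presses on something with over 40 N, if the wrist force passes 120 N, or if a joint passes its speed limit or range.

## Robot

A 6-joint arm with a two-finger parallel gripper is mounted at the origin on the work surface. World frame = base frame: x ahead of the robot, y to its left, z up, the work surface at z = 0. Lengths are in m, angles in rad, forces in N, time in s.
With the tool pointing down it reaches from about 0.325 to 0.85 m from the base axis. Payload 4.4 kg.
Tool frame: the origin (TCP) lies between the finger pads; the fingertips stand 19 mm ahead of it and the grasp point (between the pads) is the TCP; y points along the fingers, x is the direction in which the jaws open and shut, and the axes are right-handed (so a half turn about y gives the same grasp; the last joint's range is limited). The gripper opens to 94 mm and grips with 3 to 60 N. Pads are 16 mm wide; open, the fingers measure 119 mm over their backs; the gripper's body (75 mm by 177 mm) begins 78 mm behind the grasp point.
Start: joints at [1.115, 0.207, 1.542, -0, 1.393, -0.15], TCP at [0.173, 0.548, 0.224] pointing down, gripper open.
Joint ranges: [-2.73, 2.73], [-0.86, 2.22], [0.23, 2.46], [-1.11, 4.25], [0.08, 2.63], [-2.82, 2.82]. Speed limits (rad/s): [2.79, 2.79, 3.14, 3.14, 3.14, 3.14].

## Interface

Orientations are given as a unit quaternion [w, x, y, z].
In Python, from cell import manip gives the robot as it stands.
- The arm moves only by the tool servo_tool, never from a script. Its arguments are lists of equal length, an entry for each row: "delta_pos": the shift along the tool's x, y, z in cm, a list of three; "spin": the turn about the tool's y in degrees; "grip": the opening, from 0 (shut) to 1 (fully open). A call has 1 to 12 rows; each row shifts and turns the commanded pose from where the row before left it, along the tool's axes as they then stand; what a row does not reach is not made up. A row lasts 1/10 s, in which the tool goes at most 50 mm and 8.59 degrees, less where a joint would pass 70% of its speed; a pose out of reach is approached as far as the arm can. A call with a gripper value outside its range is refused whole. The fingers move at their own pace and stop on an object; the grip force is fixed at half the most. Time passes only in rows, so rows that do not move let the fingers close. It gives the time, the measured TCP pose, the force and the opening at its end, in the units of the state.
- manip.state(): the state, without advancing time (a new reading comes with each control period).
- manip.grab_frame(name): name is "scene" or "top"; returns a dict with "img" (480x640x3 uint8, blue, green, red), "camera_matrix" (3x3 intrinsics, pixels), "extrinsics" (4x4, takes a point from camera to world coordinates). Camera axes: x right, y down, z forward; pixel columns grow to the right and rows downward; lengths in m; the calibration is good to about 2 mm. A picture is of the moment at which its call begins. There is no depth.
- manip.finish_job(): hands the job in, once; it reports no verdict.
The state is a dict: "clock": time; "joints": joint angles; "joint_velocities": joint speeds; "joint_efforts": joint torques, N m; "tool_pos": TCP position; "eef_rot": TCP orientation; "force": force on the tool from outside, world axes, zero at the start; "torque": the same for the moment, N m; "width": finger opening in m.
Only numpy, scipy, OpenCV 4.12 (cv2) and the standard library are available. Lean on these libraries where they do the work, as an engineer would, in place of code of your own. Each camera call takes 0.05 s, during which the arm holds its last target. There are 200 camera calls.

## Working session

There is one attempt and no reset: what is moved stays moved. The work goes in short steps, Python scripts to look and compute and a tool call to move; the robot and the scene stay as the last step left them, time stands still between calls to the robot, and variables do not carry over. Pictures are saved under pics/ and viewed, about 8 in all and at most 12, crops included, and the job is handed in when it is done.

Besides the shell and the picture viewer there is one more tool, called by a JSON object that holds its "op" and its "data", one argument or row to a line. servo_tool: Moves the arm, as the interface text tells. Its arguments: {"type":"object","properties":{"delta_pos":{"type":"array","items":{"type":"array","items":{"type":"number"}}},"spin":{"type":"array","items":{"type":"number"}},"grip":{"type":"array","items":{"type":"number"}}},"required":["delta_pos","spin","grip"]}

```bash
mkdir -p pics; cat > h.py <<'E'
import numpy as np, cv2
from cell import manip
def grab(n):
    f=manip.grab_frame(n); return f["img"],np.array(f["camera_matrix"]),np.array(f["extrinsics"])
def ray(u,v,K,E,z):
    d=E[:3,:3]@np.linalg.solve(K,[u,v,1.]); o=E[:3,3]; return o+d*(z-o[2])/d[2]
def proj(p,K,E):
    c=E[:3,:3].T@(np.asarray(p)-E[:3,3]); q=K@c; return q[:2]/q[2]
E
python3 - <<'E'
from h import *
for n in ["top","scene"]:
    i,K,E=grab(n); cv2.imwrite(f"pics/{n}0.png",i); np.savez(f"{n}0.npz",i=i,K=K,E=E); print(n,K[0,0],E.round(3).tolist())
print(manip.state())
E
```

```text
top 534.0936098648418 [[-0.012, -0.987, 0.161, 0.268], [-1.0, 0.014, 0.016, 0.066], [-0.018, -0.161, -0.987, 1.148], [0.0, 0.0, 0.0, 1.0]]
scene 489.9058166526501 [[-0.104, 0.809, -0.579, 1.037], [0.995, 0.085, -0.059, 0.151], [0.002, -0.582, -0.813, 0.894], [0.0, 0.0, 0.0, 1.0]]
{'clock': 0.1, 'joints': array([ 1.11550530e+00,  2.07319388e-01,  1.54281055e+00, -3.46914412e-05,
        1.39351121e+00, -1.50490774e-01]), 'joint_velocities': array([-0.00135274, -0.00100764, -0.00402443, -0.00205312,  0.00142095,
        0.00066701]), 'joint_efforts': array([-2.45112224e-04, -3.71863282e+01, -2.82291251e+01,  6.98998407e-02,
        3.11575248e-02, -4.60056049e-05]), 'tool_pos': array([0.17226486, 0.54785708, 0.22341589]), 'eef_rot': array([-0.56976188,  0.57045538,  0.41766491, -0.41893684]), 'force': array([-0.10582697,  0.28172745,  0.78099165]), 'torque': array([ 0.00904996,  0.02613844, -0.01688016]), 'width': 0.09376171752587018}
```

View pics/top0.png

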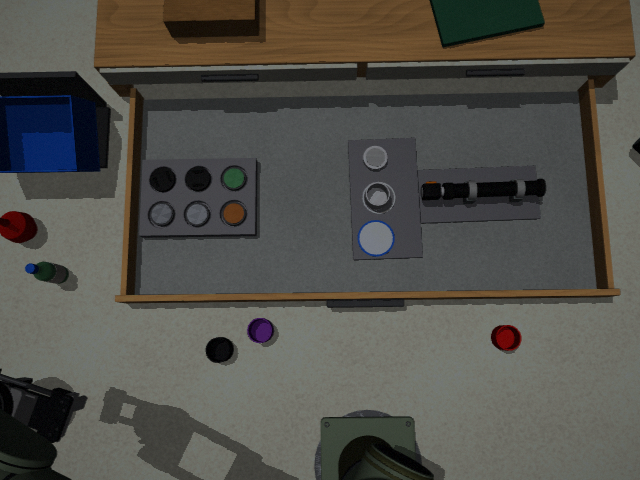

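View pics/scene0.png

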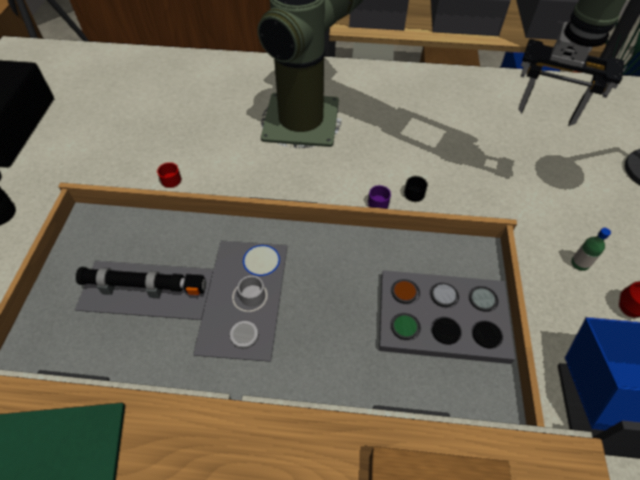

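Top view: the aluminium tin in its white ring is at about (378,197), the mark at (376,238), the lid at (375,158), and the monopod head with its orange button at about (432,190). The look-alikes are the black tin (220,350), the purple one (261,330) and the red ones (506,338) and (17,227). All of those are outside the drawer, so I choose the tin at (378,197).

```bash
python3 - <<'E'
from h import *
def big(m,minA=20):
    c,_=cv2.findContours(m.astype(np.uint8),cv2.RETR_EXTERNAL,cv2.CHAIN_APPROX_NONE); return sorted([x for x in c if cv2.contourArea(x)>=minA],key=cv2.contourArea,reverse=True)
for n,(x0,y0,x1,y1) in {"top":(335,125,555,270),"scene":(70,230,300,370)}.items():
    d=np.load(n+"0.npz"); i,K,E=d["i"],d["K"],d["E"]
    c=i[y0:y1,x0:x1]; cv2.imwrite(f"pics/{n}c.png",cv2.resize(c,None,fx=3.4,fy=3.4,interpolation=cv2.INTER_CUBIC))
    hsv=cv2.cvtColor(c,cv2.COLOR_BGR2HSV); 
    masks={"blue":cv2.inRange(hsv,(100,90,60),(130,255,255)),"orange":cv2.inRange(hsv,(3,120,80),(22,255,255)),"bright":cv2.inRange(hsv,(0,0,130),(180,70,255))}
    for k,m in masks.items():
        for q in big(m)[:5]:
            (u,v),s,a=cv2.fitEllipse(q) if len(q)>5 else cv2.minAreaRect(q)
            u+=x0;v+=y0
            print(n,k,round(u,1),round(v,1),np.round(s,1),cv2.contourArea(q),"z.010",ray(u,v,K,E,.010).round(4)[:2],"z.048",ray(u,v,K,E,.048).round(4)[:2])
E
```

```text
top blue 375.6 237.8 [36.  36.7] 1034.0 z.010 [ 0.469  -0.0294] z.048 [ 0.4623 -0.0262]
top bright 373.6 240.1 [24.6 30.9] 413.0 z.010 [ 0.464  -0.0249] z.048 [ 0.4575 -0.0218]
scene blue 260.9 259.9 [30.5 37.4] 894.0 z.010 [ 0.4681 -0.0283] z.048 [ 0.4926 -0.0206]
scene orange 192.2 290.4 [ 7.5 11.9] 65.0 z.010 [ 0.5576 -0.1569] z.048 [ 0.5782 -0.1437]
scene bright 261.0 259.8 [26.9 32.7] 690.5 z.010 [ 0.4678 -0.0282] z.048 [ 0.4923 -0.0205]
scene bright 243.4 333.2 [23.9 26.4] 494.0 z.010 [ 0.6413 -0.0332] z.048 [ 0.6583 -0.0253]
scene bright 251.2 291.4 [10.3 17.7] 140.5 z.010 [ 0.5473 -0.035 ] z.048 [ 0.5683 -0.027 ]
```

View pics/topc.png

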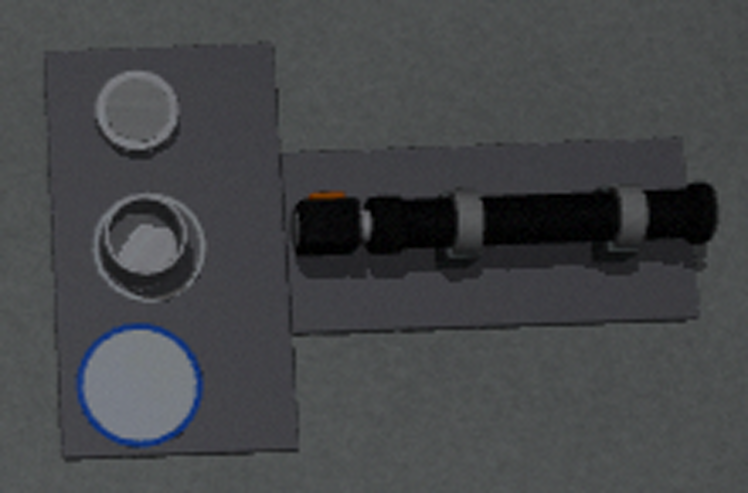

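The crop confirms the bare-metal tin stands in the thin white ring with its rim centre at crop (146,237). The lid is at (137,112), the blue-rimmed spot at (140,385), and the orange button is on the upper (+x) side of the head at (325,195).

```bash
python3 - <<'E'
from h import *
d=np.load("top0.npz"); K,E=d["K"],d["E"]
r=lambda u,v,z:ray(335+u/3.4,125+v/3.4,K,E,z)[:2]
TL,TR,BR,BL=[r(*p,.010) for p in [(45,52),(272,43),(297,449),(65,458)]]
print("corners",TL,TR,BR,BL,(TL-TR),(BL-BR))
ax=((TL-BL)+(TR-BR)); th=np.arctan2(ax[1],ax[0]); print("yaw deg",np.degrees(th),"width",np.linalg.norm(TL-BL),np.linalg.norm(TL-TR))
R=np.array([[np.cos(th),-np.sin(th)],[np.sin(th),np.cos(th)]])
c=(TL+TR+BR+BL)/4; o=c-R@[0,.075]; print("insert origin",o,"head0",o+R@[0,-.020])
print("small tray edge",[r(*p,.010) for p in [(285,153),(684,137),(698,318),(290,333)]])
print("tin ring",r(149,247,.010),"tin rim",r(146,237,.048),"insert tin start", R.T@(r(149,247,.010)-o))
print("head top corners px",[r(*p,.059) for p in [(296,200),(358,198),(360,250),(298,255)]])
m=np.array([.4686,-.029]); print("mark ins",R.T@(m-o),"lid",r(137,112,.022),"button",r(325,195,.045))
q=np.degrees; s=manip.state()
from scipy.spatial.transform import Rotation as Ro
w=s["eef_rot"]; print(Ro.from_quat(w,scalar_first=True).as_matrix().round(3))
E
```

```text
corners [0.69070148 0.0254744 ] [ 0.69415947 -0.12314808] [ 0.42567734 -0.12838405] [0.42200129 0.01797411] [-0.00345799  0.14862248] [-0.00367605  0.14635816]
yaw deg 1.3581910498988656 width 0.2688048490303602 0.14866270353597957
insert origin [ 0.5599126  -0.12699983] head0 [ 0.56038665 -0.14699422]
small tray edge [array([ 0.6193677 , -0.12862783]), array([ 0.6256749 , -0.38613832]), array([ 0.50614239, -0.38599548]), array([ 0.50037149, -0.12701811])]
tin ring [ 0.55817768 -0.03888062] tin rim [ 0.55493727 -0.03370931] insert tin start [0.00035423 0.08813558]
head top corners px [array([ 0.57407166, -0.125827  ]), array([ 0.57470985, -0.16401775]), array([ 0.5417226 , -0.16370306]), array([ 0.5391797 , -0.12561441])]
mark ins [-0.08896408  0.10013665] lid [ 0.64469424 -0.03258664] button [ 0.58092463 -0.14649918]
[[ 0.3   -0.001 -0.954]
 [ 0.954 -0.002  0.3  ]
 [-0.002 -1.     0.   ]]
```

{"op": "servo_tool", "data": {
  "delta_pos": [
    [-2.45,0,-3],
    [-2.45,0,-3],
    [-2.45,0,-3],
    [-2.45,0,-3],
    [-2.45,0,-3],
    [-2.45,0,-3],
    [-2.45,0,-3],
    [-2.45,0,-3],
    [-2.45,0,-3],
    [-2.45,0,-3],
    [-2.45,0,-3],
    [-2.45,0,-3]
  ],
  "spin": [0,0,0,0,0,0,0,0,0,0,0,0],
  "grip": [1,1,1,1,1,1,1,1,1,1,1,1]
}}

```text
clock: 1.3
tool_pos: [0.428, 0.1585, 0.2241]
eef_rot: [0.57, -0.57, -0.418, 0.418]
force: [1.3, 1.2, 1.1]
width: 0.0941
```

{"op": "servo_tool", "data": {
  "delta_pos": [
    [-2.45,0,-3],
    [-2.45,0,-3],
    [-2.45,0,-3],
    [-2.45,0,-3],
    [-2.45,0,-3],
    [-2.45,0,-3],
    [0,0,0],
    [0,0,0],
    [0,0,0],
    [0,0,0]
  ],
  "spin": [0,0,0,0,0,0,-6.3,-6.3,-6.3,0],
  "grip": [1,1,1,1,1,1,1,1,1,1]
}}

```text
clock: 2.3
tool_pos: [0.555, -0.0343, 0.2238]
eef_rot: [0.494, -0.493, -0.506, 0.506]
force: [0.5, 0.1, -0.5]
width: 0.0936
```

```bash
cat > d.py <<'E'
# print the move in tool axes (cm) to world target, and yaw of the jaw axis
import sys
from h import *
from scipy.spatial.transform import Rotation as Ro
s=manip.state(); R=Ro.from_quat(s["eef_rot"],scalar_first=True).as_matrix()
t=np.array(eval(sys.argv[1])); print("tool",s["tool_pos"].round(4),"yaw",np.degrees(np.arctan2(R[1,0],R[0,0])).round(2),"w",round(s["width"],4),"F",s["force"].round(2),"clk",s["clock"])
print("move cm",(R.T@(t-s["tool_pos"])*100).round(2)); print(R.round(3))
E
python3 d.py "[.556,-.0365,.12]"
python3 - <<'E'
from h import *
i,K,E=grab("scene"); cv2.imwrite("pics/s1.png",cv2.resize(i[200:400,60:330],(800,593)))
E
```

```text
tool [ 0.555  -0.0343  0.2238] yaw 91.41 w 0.0936 F [ 0.51  0.06 -0.47] clk 2.3
move cm [-0.22 10.38 -0.11]
[[-0.025 -0.001 -1.   ]
 [ 1.     0.    -0.025]
 [ 0.    -1.     0.001]]
```

View pics/s1.png

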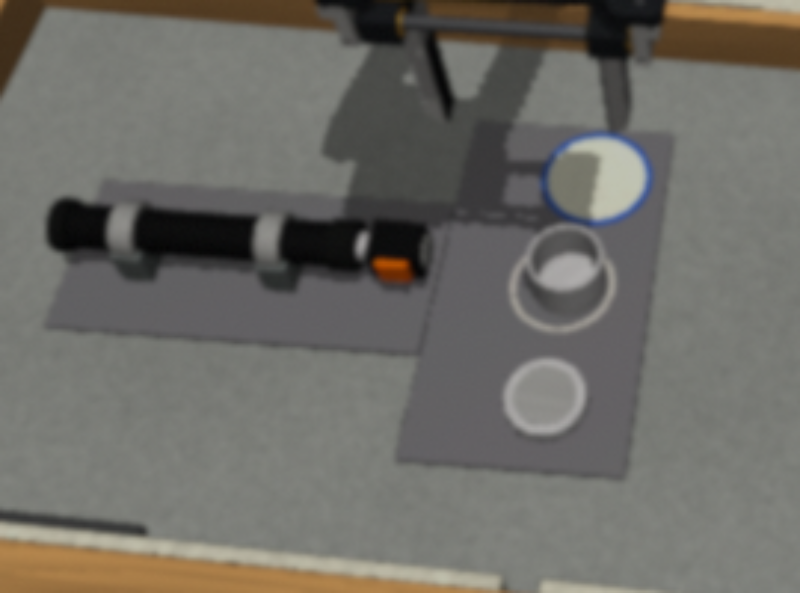

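The scene view shows the gripper above the tray. The tin rim is centred at crop (565,257), its floor ring at (562,282), and the blue-ringed spot at (600,178).

```bash
python3 - <<'E'
from h import *
d=np.load("scene0.npz"); K,E=d["K"],d["E"]
r=lambda u,v,z:ray(60+u*270/800,200+v*200/593,K,E,z)[:2].round(4)
print("rim",r(565,257,.048),"ring",r(562,282,.010),"mark",r(598,178,.010))
E
python3 d.py "[.556,-.036,.036]"
```

```text
rim [ 0.5578 -0.0299] ring [ 0.5562 -0.0365] mark [ 0.4682 -0.0262]
tool [ 0.555  -0.0342  0.2239] yaw 91.31 w 0.0939 F [-0.27  0.3  -0.17] clk 2.35
move cm [-0.19 18.79 -0.12]
[[-0.023 -0.001 -1.   ]
 [ 1.     0.    -0.023]
 [ 0.    -1.     0.001]]
```

{"op": "servo_tool", "data": {
  "delta_pos": [
    [0,3,0],
    [0,3,0],
    [0,3,-0.1],
    [0,3,0],
    [0,2.8,0],
    [0,2,0],
    [0,2,0],
    [0,0,0],
    [0,0,0],
    [0,0,0]
  ],
  "spin": [0,0,0,0,0,0,0,0,0,0],
  "grip": [1,1,1,1,1,1,1,0.8,0.7,0.62]
}}

```text
clock: 3.35
tool_pos: [0.5575, -0.0344, 0.0378]
eef_rot: [-0.493, 0.495, 0.507, -0.506]
force: [0.3, -0.4, -0.1]
width: 0.0733
```

{"op": "servo_tool", "data": {
  "delta_pos": [
    [0,0,0],
    [0,0,0],
    [0,0,0],
    [0,0,0],
    [0,0,0],
    [0,0,0]
  ],
  "spin": [0,0,0,0,0,0],
  "grip": [0.58,0.55,0.52,0.5,0.5,0.5]
}}

```text
clock: 3.95
tool_pos: [0.5571, -0.0342, 0.0374]
eef_rot: [-0.493, 0.494, 0.507, -0.506]
force: [-0.2, 1.3, 5.7]
width: 0.0522
```

```bash
python3 d.py "[.4686,-.0285,.036]"
python3 - <<'E'
from h import *
i,K,E=grab("scene"); cv2.imwrite("pics/s2.png",cv2.resize(i[220:360,160:330],(728,600)))
E
```

```text
tool [ 0.5571 -0.0342  0.0374] yaw 91.43 w 0.0522 F [-0.17  1.35  5.67] clk 3.95
move cm [0.79 0.13 8.83]
[[-0.025  0.001 -1.   ]
 [ 1.    -0.    -0.025]
 [-0.    -1.    -0.001]]
```

View pics/s2.png

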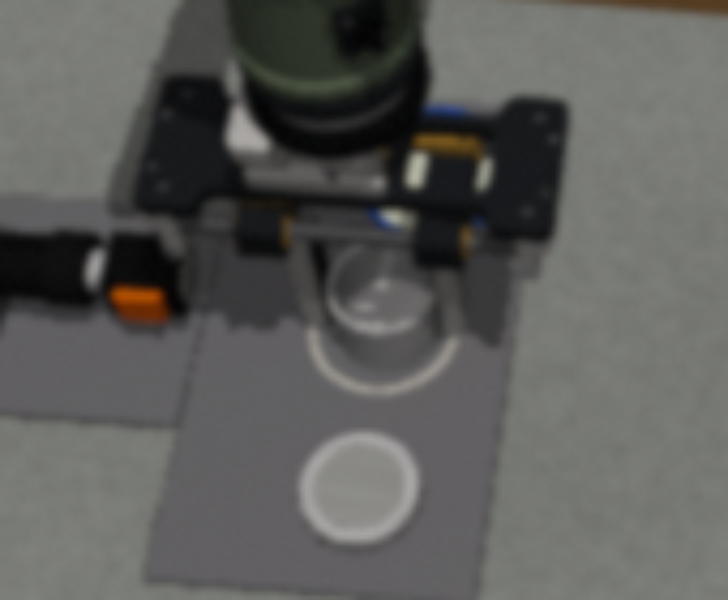

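The tin is held across its full diameter (rim at crop (380,290), width 52 mm). Now I slide it.

{"op": "servo_tool", "data": {
  "delta_pos": [
    [0,0,0.5],
    [0.1,0,1],
    [0.1,0,1],
    [0.1,0,1],
    [0.1,0,1],
    [0.1,0,1],
    [0.1,0,1],
    [0.1,0,1],
    [0,0,0.8],
    [0,0,0.5],
    [0,0,0]
  ],
  "spin": [0,0,0,0,0,0,0,0,0,0,0],
  "grip": [0.5,0.5,0.5,0.5,0.5,0.5,0.5,0.5,0.5,0.5,0.5]
}}

```text
clock: 5.1
tool_pos: [0.4682, -0.0297, 0.0374]
eef_rot: [-0.493, 0.495, 0.507, -0.506]
force: [1.8, -0.8, 7.8]
width: 0.052
```

```bash
python3 d.py "[.4686,-.0285,.036]"
python3 - <<'E'
from h import *
for n,(x0,y0,x1,y1) in {"top":(345,195,415,265),"scene":(220,210,310,300)}.items():
    i,K,E=grab(n); c=cv2.resize(i[y0:y1,x0:x1],(395,395),interpolation=cv2.INTER_CUBIC)
    o=c if n=="top" else np.hstack([o,c])
cv2.imwrite("pics/s3.png",o)
E
```

```text
tool [ 0.4682 -0.0297  0.0374] yaw 91.42 w 0.052 F [ 1.77 -0.8   7.8 ] clk 5.1
move cm [ 0.12  0.14 -0.04]
[[-0.025  0.002 -1.   ]
 [ 1.    -0.001 -0.025]
 [-0.001 -1.    -0.002]]
```

View pics/s3.png

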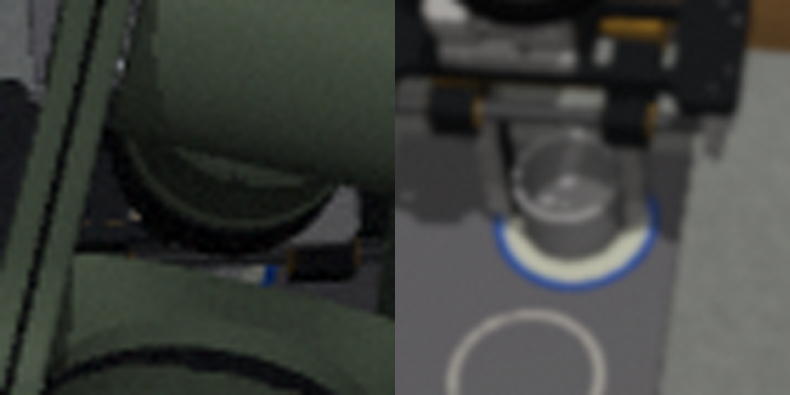

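The right half of the picture shows the tin sitting nearly centred in the blue ring, a couple of mm to the left (-y). I'll nudge it +y, release, retreat, and look.

{"op": "servo_tool", "data": {
  "delta_pos": [
    [0.15,0,0],
    [0,0,0],
    [0,0,0],
    [0,0,0],
    [0,0,0],
    [0,0,0],
    [0,0,0],
    [0,0,0]
  ],
  "spin": [0,0,0,0,0,0,0,0],
  "grip": [0.5,0.5,0.6,0.7,0.85,1,1,1]
}}

```text
clock: 6.0
tool_pos: [0.4678, -0.0278, 0.0362]
eef_rot: [0.494, -0.493, -0.506, 0.506]
force: [0.1, 0.6, 0.4]
width: 0.0923
```

{"op": "servo_tool", "data": {
  "delta_pos": [
    [0,-1,0],
    [0,-2,0],
    [0,-3,0],
    [0,-3,0],
    [0,-3,0],
    [0,0,-4],
    [0,0,-4],
    [-3,0,0],
    [-4,0,0],
    [-4,0,0],
    [0,0,0]
  ],
  "spin": [0,0,0,0,0,0,0,0,0,0,0],
  "grip": [1,1,1,1,1,1,1,1,1,1,1]
}}

```text
clock: 7.1
tool_pos: [0.5514, -0.1403, 0.1574]
eef_rot: [0.494, -0.496, -0.505, 0.505]
force: [-0.1, 0.6, 0.5]
width: 0.0942
```

{"op": "servo_tool", "data": {
  "delta_pos": [
    [0,0,0],
    [0,0,0],
    [0,0,0],
    [0,0,0],
    [0,0,0],
    [0,0,0],
    [0,0,0],
    [0,0,0],
    [0,0,0],
    [0,0,0],
    [0,0,0],
    [0,0,0]
  ],
  "spin": [8,8,8,8,8,8,8,8,8,8,8,2],
  "grip": [1,1,1,1,1,1,1,1,1,1,1,1]
}}

```text
clock: 8.3
tool_pos: [0.5509, -0.135, 0.1571]
eef_rot: [0.707, -0.707, -0.008, 0.008]
force: [0.2, -0.4, -0.7]
width: 0.0942
```

```bash
python3 d.py "[.557,-.1465,.042]"
python3 - <<'E'
from h import *
for n,(x0,y0,x1,y1) in {"top":(345,195,415,265),"scene":(160,210,300,350)}.items():
    i,K,E=grab(n); c=cv2.resize(i[y0:y1,x0:x1],(395,395),interpolation=cv2.INTER_CUBIC)
    o=c if n=="top" else np.hstack([o,c])
cv2.imwrite("pics/s4.png",o)
E
```

```text
tool [ 0.5509 -0.135   0.1571] yaw 1.29 w 0.0942 F [ 0.23 -0.4  -0.73] clk 8.3
move cm [ 0.58 11.51 -1.17]
[[ 1.     0.    -0.022]
 [ 0.022  0.     1.   ]
 [ 0.    -1.     0.   ]]
```

View pics/s4.png

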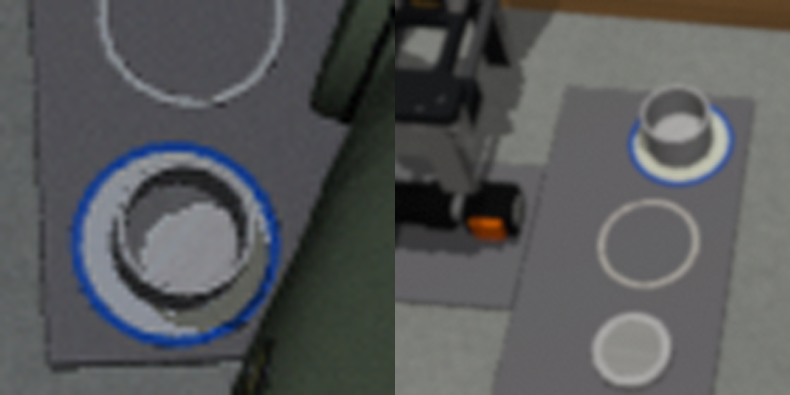

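```bash
python3 - <<'E'
from h import *
d=np.load("top0.npz"); K,E=d["K"],d["E"]; r=lambda u,v,z:ray(345+u*70/395,195+v*70/395,K,E,z)[:2].round(4)
print(r(187,234,.048),r(176,243,.010))
d=np.load("scene0.npz"); K,E=d["K"],d["E"]; r=lambda u,v,z:ray(160+(u-395)*140/395,210+v*140/395,K,E,z)[:2].round(4)
print(r(676,114,.048),r(681,142,.010))
E
```

```text
[ 0.4652 -0.0316] [ 0.4685 -0.0307]
[ 0.4693 -0.0273] [ 0.4691 -0.0271]
```

The tin stands upright and released on the spot: rim at about (187,234) in the top crop, and 0–3.5 mm off centre in the two views. Next I go down on the head.

{"op": "servo_tool", "data": {
  "delta_pos": [
    [0.8,0,-1.2],
    [0,2.5,0],
    [0,3,0],
    [0,3,0],
    [0,2,0],
    [0,1,0],
    [0,0,0],
    [0,0,0],
    [0,0,0],
    [0,0,0]
  ],
  "spin": [0,0,0,0,0,0,0,0,0,0],
  "grip": [1,1,1,1,1,1,0.8,0.6,0.5,0.45]
}}

```text
clock: 9.4
tool_pos: [0.5603, -0.1482, 0.043]
eef_rot: [-0.707, 0.707, 0.01, -0.008]
force: [-1.1, 0.4, 0.4]
width: 0.0656
```

```bash
python3 d.py "[.559,-.1465,.042]"
python3 - <<'E'
from h import *
i,K,E=grab("scene"); cv2.imwrite("pics/s5.png",cv2.resize(i[230:330,130:260],(780,600),interpolation=cv2.INTER_CUBIC))
E
```

```text
tool [ 0.5603 -0.1482  0.043 ] yaw 1.44 w 0.0656 F [-1.06  0.4   0.36] clk 9.4
move cm [-0.13  0.1   0.17]
[[ 1.     0.003 -0.025]
 [ 0.025 -0.001  1.   ]
 [ 0.003 -1.    -0.001]]
```

View pics/s5.png

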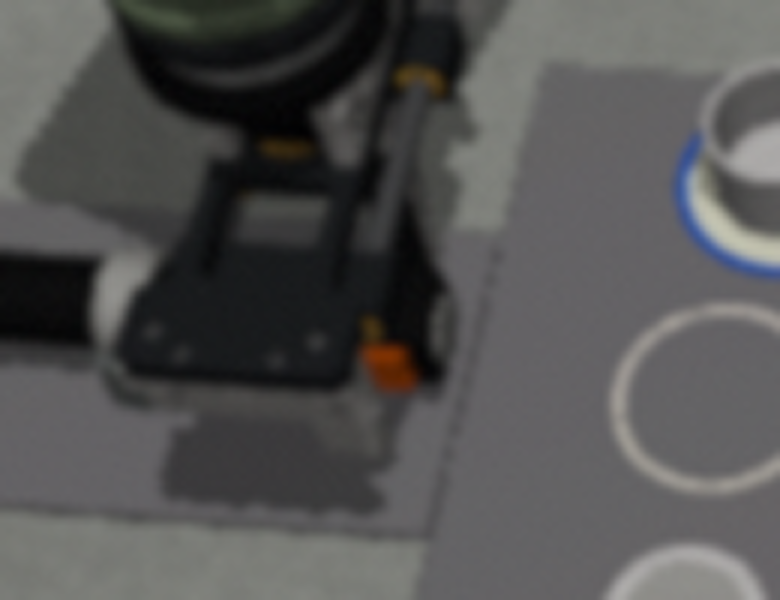

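The gripper straddles the head, with the orange button at crop (390,367) partly hidden behind the +x finger and plate. Close.

{"op": "servo_tool", "data": {
  "delta_pos": [
    [0,0,0.2],
    [0,0,0],
    [0,0,0],
    [0,0,0],
    [0,0,0],
    [0,0,0],
    [0,0,0],
    [0,0,0]
  ],
  "spin": [0,0,0,0,0,0,0,0],
  "grip": [0.42,0.38,0.35,0.32,0.28,0.25,0.25,0.25]
}}

```text
clock: 10.25
tool_pos: [0.5618, -0.1455, 0.0419]
eef_rot: [-0.707, 0.707, 0.011, -0.007]
force: [7.9, 2.1, -5.2]
width: 0.0303
```

```bash
python3 d.py "[.557,-.036,.042]"
```

```text
tool [ 0.5618 -0.1455  0.0419] yaw 1.41 w 0.0303 F [ 7.88  2.09 -5.23] clk 10.25
move cm [-2.100e-01 -1.000e-02  1.096e+01]
[[ 1.     0.006 -0.025]
 [ 0.025 -0.     1.   ]
 [ 0.006 -1.    -0.   ]]
```

{"op": "servo_tool", "data": {
  "delta_pos": [
    [0.15,0,0],
    [0,0,0.5],
    [0,0,1],
    [0,0,1.2],
    [0,0,1.2],
    [0,0,1.2],
    [0,0,1.2],
    [0,0,1.2],
    [0,0,1.2],
    [0,0,1.2],
    [0,0,0.8],
    [0,0,0]
  ],
  "spin": [0,0,0,0,0,0,0,0,0,0,0,0],
  "grip": [0.25,0.25,0.25,0.25,0.25,0.25,0.25,0.25,0.25,0.25,0.25,0.25]
}}

```text
clock: 11.45
tool_pos: [0.5594, -0.0389, 0.0419]
eef_rot: [-0.706, 0.708, 0.01, -0.008]
force: [5.7, -2.9, -4.1]
width: 0.0307
```

{"op": "servo_tool", "data": {
  "delta_pos": [
    [0,0,0.4],
    [0,0,0.3],
    [0,0,0],
    [0,0,0],
    [0,0,0]
  ],
  "spin": [0,0,0,0,0],
  "grip": [0.25,0.25,0.25,0.25,0.25]
}}

```text
clock: 11.95
tool_pos: [0.5593, -0.0351, 0.0419]
eef_rot: [-0.705, 0.709, 0.01, -0.008]
force: [5.1, -9.9, -5.0]
width: 0.0309
```

```bash
python3 d.py "[.559,-.0355,.042]"
python3 - <<'E'
from h import *
i,K,E=grab("scene"); cv2.imwrite("pics/s6.png",cv2.resize(i[220:370,120:320],(800,600),interpolation=cv2.INTER_CUBIC))
E
```

```text
tool [ 0.5593 -0.0351  0.0419] yaw 1.44 w 0.0309 F [ 5.11 -9.91 -4.99] clk 11.95
move cm [-0.03 -0.01 -0.04]
[[ 1.     0.004 -0.025]
 [ 0.025 -0.006  1.   ]
 [ 0.003 -1.    -0.006]]
```

View pics/s6.png

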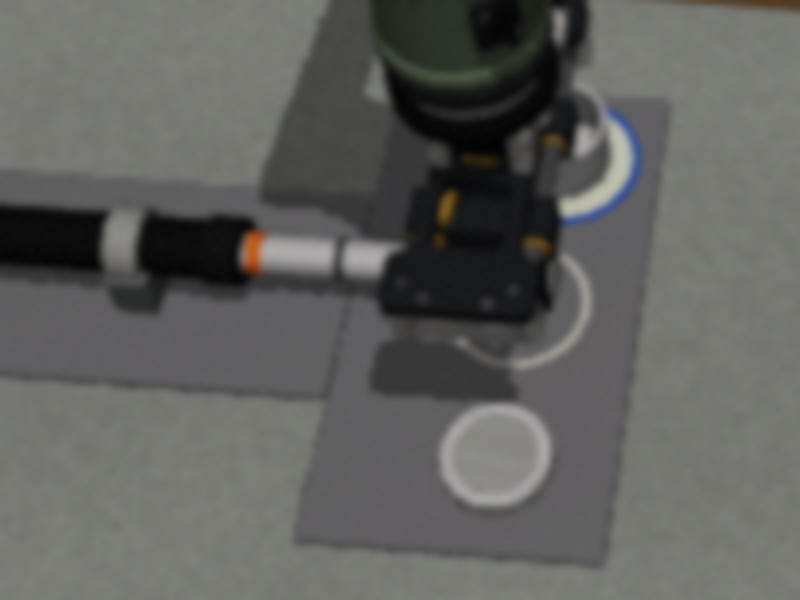

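The orange band shows at crop (250,253). The TCP has travelled 110 mm, and the pull is 10 N, more than the 4.2 N spring plus friction, so the head is against the hard stop. Handing in.

```bash
python3 -c "
from cell import manip
print(manip.finish_job())"
```

```text
the job is handed in; nothing more can be done
None
```

I slid the tin along the tray into the blue-ringed spot and let go of it there. I then gripped the pull head with its button pressed, drew it out to the second stop, and handed the job in still holding it there. The hand-in reported no verdict.

- **Tin:** after release it stood upright. The scene camera put it about 0 mm off centre and the top camera about 3.5 mm; the two disagree, but both are well inside the 12 mm limit. In the last picture it was partly hidden behind the gripper, so I could see it was still on the spot but did not measure it again.
- **Button:** the fingers closed to 30–31 mm on the head, which matches the button being fully in.
- **Second stop:** the gripper travelled about 110 mm and the orange band shows on the tube. The pull was about 10 N against a return spring of about 4 N, so the head was against the hard end.
- **Everything else:** the lid looked unmoved in the pictures. The filters and lens caps were never approached, and I did not check them again. The clock was at about 12 s of the 40 s allowed.

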